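# Seat a printed bracket on the checking fixture's pin

### The job

Take the white printed bracket out of the tray and put it in the dark grey metal checking fixture: long edge along the fence, its hole dropped over the locating pin, lying flush on the fixture, and let go. The pin has been clamped somewhere along its slot, so lay the bracket against the fence and nudge it along gently until you feel the hole drop over the pin; do not press, drop or knock it hard against the fixture, and leave the other parts and the scraper where they are.

Things in the scene. Friction and masses are not known exactly. Their poses are not given: they have to be found in the camera images.
- bracket: White printed bracket, 110 to 180 g. Flat plate 130 (x) x 76 (y) x 6 mm, origin at the centre of its underside, z up. It starts flat in the tray and may go in the fixture either way round. Four low bosses (12 mm wide, 5 mm above the plate) at x = +-55, y = +-28 mm. The printed plastic stands at most 16 N against the fixture, pin and fence included; sliding it takes 1 to 2 N.
- web (a point): Middle of the bracket's upright web, the place to grip it: bracket x = -25, y = 0, z = 38 mm. The web is 50 mm long in x (x = -50 to 0), 12 mm thick in y, and stands from 6 to 48 mm above the underside. Axes as the bracket's.
- hole (a point): Centre of the bracket's one through hole, 13 mm wide, on its underside: bracket x = +25 mm, y = 0. Axes as the bracket's.
- fixture: Fixed dark grey metal checking fixture: base 230 (x) x 130 (y) x 20 mm, origin at the centre of its underside on the table, z up; flat top 20 mm above the table. Along its +y side, over the whole length, runs a fence: upright face at y = +47 mm, top 38 mm above the table. A bracket edge against the fence brings the hole in line with the pin to about 1 mm.
- slot_mid (a point): Middle of the pin's slot on the base's top (fixture x = +20, y = +8.2, z = +20 mm), axes as the fixture's; the slot runs along x. The fixed steel pin, 10 mm wide with a small chamfer, stands 9 mm above the base's top, clamped up to 17 mm either side of this point along x, where is not measured. A bracket laid over the pin rests on it, tilted, until its hole comes over the pin.
- tray: Fixed black sheet tray with aluminium rim, 320 (x) x 310 (y) mm, floor 4 mm and rim 16 mm above the table; origin at the centre of its underside. A fixed green stock bin, 100 mm high, stands beyond it, at world x above 0.74 m, y from 0.08 to 0.32 m.
- rotor: Small white printed rotor, 40 mm wide, 38 mm high, standing in the far part of the tray; leave alone. Origin at the centre of its underside.
- clip: Small white printed clip, 40 x 24 x 22 mm, standing in the far part of the tray; leave alone. Origin at the centre of its underside.
- scraper: Hand tool with a round black handle, 160 mm long, lying on the table beyond the fixture; leave alone.
Things that resemble listed ones, but are neither listed nor needed, are in the scene too. Of the things that look like the bracket, the middle-sized one is meant.

How it is judged (in metres and radians):
At the end, for the whole second after the job is handed in: The bracket lies flush and at rest on the fixture, its hole down over the pin: underside at the hole within 2.5 mm of the base's top, hole within 22 mm of the slot's middle along the fence and 6 mm across it, tilted less than 0.04 rad, its long edge parallel to the fence within 0.07 rad (z of hole in the frame of slot_mid between -0.003 and 0.0025 m and x of hole in the frame of slot_mid between -0.022 and 0.022 m and y of hole in the frame of slot_mid between -0.006 and 0.006 m and angle between bracket's own z axis and vertical below 0.04 rad and angle between the x axis of bracket and the x axis of fixture, either way round below 0.07 rad and linear speed of bracket below 0.01 m/s); the robot touches nothing.
It fails at once if the bracket is pressed, dropped or knocked against the fixture with more than 16 N (contact force between bracket and fixture above 16 N).
It fails at once if the rotor is moved more than 20 mm (distance of rotor from where it was at the start of the episode above 0.02 m).
It fails at once if the clip is moved more than 20 mm (distance of clip from where it was at the start of the episode above 0.02 m).
It fails at once if the scraper is moved more than 20 mm (distance of scraper from where it was at the start of the episode above 0.02 m).
It also fails if it takes over 51 s, if anything falls off the work surface, if the arm or the gripper's body presses on something with over 40 N, if the wrist force passes 120 N, or if a joint passes its speed limit or range.

### The arm

A 6-joint arm with a two-finger parallel gripper is mounted at the origin on the work surface. World frame = base frame: x ahead of the robot, y to its left, z up, the work surface at z = 0. Lengths are in m, angles in degrees, forces in N, time in s.
With the tool pointing down it reaches from about 0.275 to 0.85 m from the base axis. Payload 5.2 kg.
Tool frame: the origin (TCP) lies at the very end of the fingers, on their centre line; the grasp point (between the pads) lies r.tcp_to_grasp behind it (r.tcp_to_grasp is the distance from the TCP to the grasp point, in m); z points along the fingers, y is the line along which they close (so a half turn about z gives the same grasp; the last joint's range is limited). The gripper opens to 85 mm and grips with 20 to 120 N. Pads are 22 mm wide; open, the fingers measure 114 mm over their backs; the gripper's body (76 mm by 85 mm) begins 54 mm behind the grasp point. The pads swing forward as they close: fully open they stand 13 mm farther back than shut.
Start: joints at [54.213, 14.817, 87.949, -0, 77.235, -11.62], TCP at [0.225, 0.502, 0.231] pointing down, gripper open.
Joint ranges: [-179.93, 179.93], [-52.35, 119.4], [10.71, 147.94], [-69.91, 249.91], [12.55, 155.21], [-178.61, 178.61]. Speed limits (degrees/s): [147.25, 147.25, 180, 180, 180, 180].

### API

Orientations are given as a 3x3 rotation matrix whose columns are the frame's x, y, z axes.
In Python, from station import r, snapshot, ticket gives the robot as it stands.
- The arm moves only by the shell command python3 -m inch 'ROWS' [OPENING] [FORCE]. ROWS is JSON, a list that holds one entry, the list of rows, each a list of 4 numbers: the shift along the tool's x, y, z in cm, then the turn about the tool's z in rad. A call has 1 to 12 rows; each row is the pose to reach, as a shift and turn from the pose commanded when the call began, along the tool's axes at that moment; what a row does not reach only later rows make up. A row lasts 1/8 s, in which the tool goes at most 62.5 mm and 10.7 degrees, less where a joint would pass 70% of its speed; a pose out of reach is approached as far as the arm can. A call with a gripper value outside its range is refused whole. OPENING is the finger opening in cm, from 0 to 8.54, set as the call begins (- or left out, the last holds). The fingers move at their own pace and stop on an object; FORCE is the grip in N (left out, the last holds). Time passes only in rows, so rows that repeat a pose let the fingers close. It gives the time, the measured TCP pose, the force, the opening and the grip force at its end, in the units of the state.
- r.get_state(): the state, without advancing time (a new reading comes with each control period).
- snapshot(name): name is "scene" or "top"; returns a dict with "pixels" (400x640x3 uint8, red, green, blue), "depth" (400x640 float32, m along the optical axis (not along the pixel's ray), 0 where there is no reading), "mtx" (3x3 intrinsics, pixels), "D" ([k1, k2, p1, p2, k3] as OpenCV has them; the pictures are not rectified), "T" (4x4, takes a point from camera to world coordinates). Camera axes: x right, y up, looking along -z (the intrinsics and any distortion apply to the point x, -y, -z); pixel columns grow to the right and rows downward; lengths in m; the calibration is good to about 2 mm. A picture is of the moment at which its call begins.
- ticket.sign_off(): hands the job in; it is judged then, once.
The state is a dict: "t": time; "q": joint angles; "joint_velocities": joint speeds; "effort": joint torques, N m; "position": TCP position; "orientation": TCP orientation; "wrist_force": force on the tool from outside, world axes, zero at the start; "torque": the same for the moment, N m; "grip_width": finger opening in m; "finger_force": force on a finger pad.
Only numpy, scipy, OpenCV 4.12 (cv2) and the standard library are available. Lean on these libraries where they do the work, as an engineer would, in place of code of your own. Each camera call takes 0.05 s, during which the arm holds its last target. There are 200 camera calls.

## Working session

There is one attempt and no reset: what is moved stays moved. The work goes in short steps, Python scripts to look and compute and a shell command to move; the robot and the scene stay as the last step left them, time stands still between calls to the robot, and variables do not carry over. Pictures are saved under pics/ and viewed, at most 10 in all, crops included, and the job is handed in when it is done.

```bash
ls; mkdir -p pics
cat > h.py <<'E'
import numpy as np, cv2
from station import r, snapshot, ticket
def cloud(s):
    "world point per pixel from depth"
    h,w=s['depth'].shape; v,u=np.mgrid[0:h,0:w]
    p=cv2.undistortPoints(np.stack([u,v],-1).reshape(-1,1,2).astype(np.float64),np.array(s['mtx']),np.array(s['D'])).reshape(h,w,2)
    d=s['depth']; P=np.stack([p[...,0]*d,-p[...,1]*d,-d,np.ones_like(d)],-1)
    W=(P@np.array(s['T']).T)[...,:3]; W[d==0]=np.nan; return W
def ray(s,uv,z):
    "pixels onto plane at height z"
    p=cv2.undistortPoints(np.array(uv,float).reshape(-1,1,2),np.array(s['mtx']),np.array(s['D'])).reshape(-1,2)
    T=np.array(s['T']); d=np.c_[p[:,0],-p[:,1],-np.ones(len(p))]@T[:3,:3].T; c=T[:3,3]
    return c+d*((z-c[2])/d[:,2])[:,None]
def save(img,n): cv2.imwrite('pics/'+n+'.png',cv2.cvtColor(img,cv2.COLOR_RGB2BGR))
E
python3 - <<'E'
from h import *
for n in ['top','scene']:
    s=snapshot(n); save(s['pixels'],n+'0'); np.savez(n+'0.npz',**{k:np.array(v) for k,v in s.items()})
    print(n,np.round(np.array(s['T']),3).tolist(), (s['depth']>0).mean())
st=r.get_state(); print(st, r.tcp_to_grasp)
E
```

```text
pics
top [[0.013, 0.992, -0.125, 0.402], [-0.999, 0.017, 0.03, 0.177], [0.032, 0.125, 0.992, 1.258], [0.0, 0.0, 0.0, 1.0]] 0.9959765625
scene [[-0.857, -0.269, 0.44, 1.014], [0.516, -0.465, 0.719, 0.908], [0.012, 0.843, 0.537, 0.612], [0.0, 0.0, 0.0, 1.0]] 0.996015625
{'t': 0.1, 'q': array([ 5.42122227e+01,  1.48564293e+01,  8.80056542e+01,  9.75532112e-04,
        7.72346244e+01, -1.16202076e+01]), 'joint_velocities': array([-0.00319549,  0.01019234, -0.07668898, -0.11982409, -0.07759266,
       -0.03592751]), 'effort': array([ 1.83282646e-03, -4.46972358e+01, -2.91248292e+01, -8.06008120e-05,
        6.34390846e-03,  2.61597421e-05]), 'position': array([0.22486649, 0.50140683, 0.23053925]), 'orientation': array([[-9.12350269e-01,  4.09409313e-01, -1.00051091e-03],
       [ 4.09410381e-01,  9.12349326e-01, -1.35947077e-03],
       [ 3.56235462e-04, -1.64993307e-03, -9.99998575e-01]]), 'wrist_force': array([-0.03588868,  0.16060228,  0.22773677]), 'torque': array([-0.08512266,  0.01513291, -0.03055189]), 'finger_force': 0.0, 'grip_width': 0.08565669723023675} 0.0187
```

View pics/top0.png

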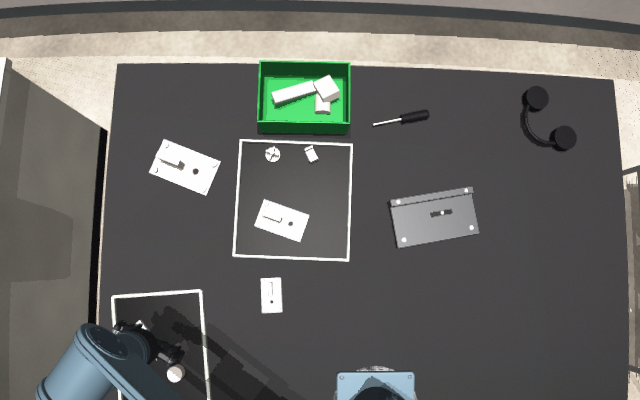

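View pics/scene0.png

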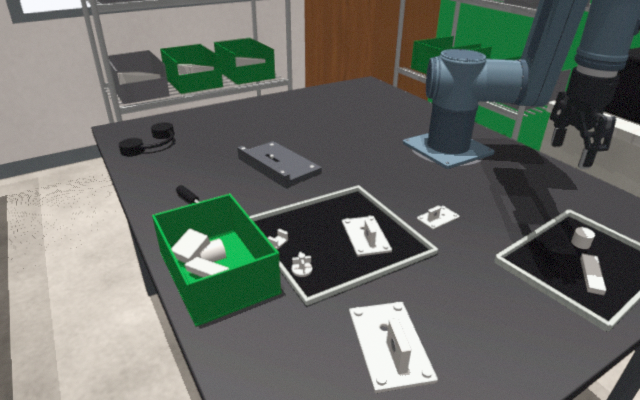

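The top view shows three bracket look-alikes: a large one at (185,167) on the table, a middle one at (282,221) in the tray, and a small one at (271,295) on the table. The middle one in the tray is meant. The fixture is at (434,217) with its fence on the upper (far) side. The rotor is at (272,155), the clip at (312,154) and the scraper at (402,118).

```bash
cat > meas.py <<'E'
from h import *
def body_pose(s, u0,u1,v0,v1, zmax=.2):
    W=cloud(s); px=s['pixels'].astype(int)
    m=np.zeros(px.shape[:2],bool); m[v0:v1,u0:u1]=1
    return W,px,m
if __name__=='__main__':
    s=dict(np.load('top0.npz')); W,px,_=body_pose(s,0,1,0,1)
    def box(u0,u1,v0,v1):
        m=np.zeros(px.shape[:2],bool); m[v0:v1,u0:u1]=1; return m
    for n,b in dict(small=(255,290,272,318),mid=(250,315,194,246),large=(142,226,134,200)).items():
        m=box(*b)&(px.min(2)>140)
        z=W[...,2][m]; zt=np.median(z)
        c=max(cv2.findContours(m.astype(np.uint8),0,2)[0],key=cv2.contourArea)
        P=ray(s,c.reshape(-1,2),zt)[:,:2]
        print(n,'ztop',zt,'zmax',np.nanmax(z),cv2.minAreaRect((P*1000).astype(np.float32)))
        if n=='mid':
            up=box(*b)&(W[...,2]>.035); print('web pts',np.nanmean(W[up],0),up.sum(),np.nanmax(W[up],0),np.nanmin(W[up],0))
            hm=(box(265,305,205,238)&(px.max(2)<90)); v,u=np.nonzero(hm); print('dark',list(zip(u,v)))
    m=box(380,490,180,255)&(W[...,2]>.012)&(W[...,2]<.06)
    print('fix z hist',np.histogram(W[...,2][m],bins=np.arange(.012,.05,.003)))
    for lo,hi in((.012,.028),(.032,.05)):
        k=m&(W[...,2]>lo)&(W[...,2]<hi); print(lo,k.sum(),cv2.minAreaRect((W[k][:,:2]*1000).astype(np.float32)))
    k=m; print('all',cv2.minAreaRect((W[k][:,:2]*1000).astype(np.float32)))
    a=cv2.resize(s['pixels'][190:250,245:320],None,fx=5,fy=5,interpolation=cv2.INTER_CUBIC)
    b=cv2.resize(s['pixels'][180:255,380:490],None,fx=4,fy=4,interpolation=cv2.INTER_CUBIC); b=np.clip(b.astype(int)*1.5,0,255).astype(np.uint8)
    o=np.zeros((300,815,3),np.uint8);o[:,:375]=a;o[:,375:]=b; save(o[:,:800],'crop1')
E
python3 meas.py
```

```text
small ztop nan zmax 0.03981011433644466 ((nan, nan), (0.0, 0.0), 0.0)
mid ztop nan zmax 0.05782457606209701 ((nan, nan), (0.0, 0.0), 0.0)
web pts [0.50460364 0.27912751 0.05150477] 97 [0.51821414 0.3040921  0.05782458] [0.49273336 0.25472365 0.03998057]
dark [(np.int64(272), np.int64(233)), (np.int64(281), np.int64(236))]
large ztop nan zmax 0.07165512945253893 ((nan, nan), (0.0, 0.0), 0.0)
fix z hist (array([  69,  639, 1468, 1026,  184,   22,   22,  137,  258,  134,   22,
          1]), array([0.012, 0.015, 0.018, 0.021, 0.024, 0.027, 0.03 , 0.033, 0.036,
       0.039, 0.042, 0.045, 0.048]))
0.012 3400 ((511.3208923339844, -156.99169921875), (126.5475845336914, 232.44154357910156), 9.853653907775879)
0.032 564 ((548.2156372070312, -149.62451171875), (55.94374084472656, 229.24172973632812), 10.51945686340332)
all ((512.9618530273438, -156.747802734375), (129.5305938720703, 231.78297424316406), 10.38979721069336)
```

View pics/crop1.png

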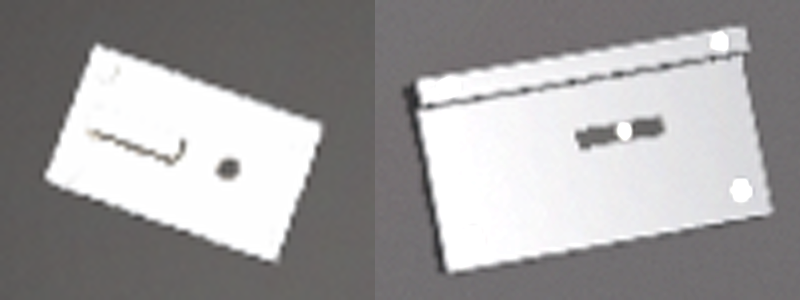

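The crop shows the chosen bracket with its web on the left, its hole at crop (228,168) and no neighbours within reach. In the fixture the fence is on the far side. The slot runs from about crop (577,138) to (665,126), and the bright pin top is near (625,130).

```bash
cat > m2.py <<'E'
from h import *
s=dict(np.load('top0.npz')); W=cloud(s); px=s['pixels'].astype(int)
def box(u0,u1,v0,v1):
    m=np.zeros(px.shape[:2],bool); m[v0:v1,u0:u1]=1; return m
for n,b,z in (('small',(255,290,272,318),.006),('mid',(250,315,194,246),.010),('large',(142,226,134,200),.006)):
    m=box(*b)&(px.min(2)>140)
    c=max(cv2.findContours(m.astype(np.uint8),0,2)[0],key=cv2.contourArea)
    print(n,'med z',np.nanmedian(W[...,2][m]),cv2.minAreaRect((ray(s,c.reshape(-1,2),z)[:,:2]*1000).astype(np.float32)))
g=px.sum(2)/3
def cen(b,f,z):
    w=f(g)*box(*b); v,u=np.nonzero(w); w=w[v,u]; uv=[(u*w).sum()/w.sum(),(v*w).sum()/w.sum()]; return uv,ray(s,[uv],z)[0]
print('hole',cen((284,297,218,230),lambda g:np.clip(200-g,0,None),.008))
print('pin',cen((439,447,208,217),lambda g:np.clip(g-120,0,None),.029))
d=box(428,455,205,220)&(g<60); v,u=np.nonzero(d); P=ray(s,np.c_[u,v],.02)[:,:2]*1000
print('slot',cv2.minAreaRect(P.astype(np.float32)))
for z,lo,hi in((.02,.012,.028),(.038,.033,.05)):
    k=box(380,490,180,255)&(W[...,2]>lo)&(W[...,2]<hi); k=cv2.morphologyEx(k.astype(np.uint8),cv2.MORPH_OPEN,np.ones((3,3)))
    c=max(cv2.findContours(k,0,2)[0],key=cv2.contourArea); print(z,cv2.minAreaRect((ray(s,c.reshape(-1,2),z)[:,:2]*1000).astype(np.float32)))
up=box(250,315,194,246)&(W[...,2]>.045); v,u=np.nonzero(up); P=ray(s,np.c_[u,v],.052)[:,:2]*1000; print('web top',cv2.minAreaRect(P.astype(np.float32)))
# fence/base boundary dark line points and grey-level edge
hs=np.array([[u,180+np.argmin(g[185:207,u])+5] for u in range(395,468,6)]); Q=ray(s,hs,.02)[:,:2]*1000; print('fence line',cv2.fitLine(Q.astype(np.float32),cv2.DIST_HUBER,0,.01,.01).ravel())
# scene view
t=dict(np.load('scene0.npz')); 
save(cv2.resize(t['pixels'][205:260,335:395],None,fx=5,fy=5,interpolation=cv2.INTER_CUBIC),'x')
for n,z in(('scene',0),):
    Wt=cloud(t); m=(Wt[...,2]>.045)&(Wt[...,2]<.065)&(Wt[...,0]>.45)&(Wt[...,0]<.55)&(Wt[...,1]>.2)&(Wt[...,1]<.35)
    print('scene web',m.sum(),np.median(Wt[m],0), cv2.minAreaRect((Wt[m][:,:2]*1000).astype(np.float32)))
    m=(Wt[...,0]>.4)&(Wt[...,0]<.62)&(Wt[...,1]>-.3)&(Wt[...,1]<-.02)&(Wt[...,2]>.013)&(Wt[...,2]<.05)
    print('scene fix',m.sum(),cv2.minAreaRect((Wt[m][:,:2]*1000).astype(np.float32)),np.histogram(Wt[...,2][m],8))
    m=(Wt[...,0]>.4)&(Wt[...,0]<.6)&(Wt[...,1]>.2)&(Wt[...,1]<.35)&(t['pixels'].min(2)>130)&(Wt[...,2]<.03)&(Wt[...,2]>.0)
    print('scene plate',m.sum(),cv2.minAreaRect((Wt[m][:,:2]*1000).astype(np.float32)),np.median(Wt[...,2][m]))
E
python3 m2.py
```

```text
small med z 0.005067964706559347 ((299.54656982421875, 280.1138000488281), (93.12085723876953, 56.10319137573242), 4.1425089836120605)
mid med z 0.0102703700748219 ((498.25189208984375, 256.09283447265625), (131.50656127929688, 79.52649688720703), 71.23711395263672)
large med z 0.008448128304322622 ((641.2012939453125, 527.95068359375), (176.7865753173828, 104.17552947998047), 69.27436828613281)
hole ([np.float64(290.21358680458485), np.float64(223.30360637405647)], array([0.49034559, 0.23243147, 0.008     ]))
pin ([np.float64(442.09584994830885), np.float64(211.96056712450155)], array([ 0.52517552, -0.17485669,  0.029     ]))Traceback (most recent call last):
  File "m2.py", line 14, in <module>
    d=box(428,455,205,220)&(g<60); v,u=np.nonzero(d); P=ray(s,np.c_[u,v],.02)[:,:2]*1000
                                                        ~~~^^^^^^^^^^^^^^^^^^
  File "h.py", line 11, in ray
    p=cv2.undistortPoints(np.array(uv,float).reshape(-1,1,2),np.array(s['mtx']),np.array(s['D'])).reshape(-1,2)
      ~~~~~~~~~~~~~~~~~~~^^^^^^^^^^^^^^^^^^^^^^^^^^^^^^^^^^^^^^^^^^^^^^^^^^^^^^^^^^^^^^^^^^^^^^^^
cv2.error: OpenCV(4.12.0) /io/opencv/modules/calib3d/src/undistort.dispatch.cpp:347: error: (-215:Assertion failed) CV_IS_MAT(_src) && CV_IS_MAT(_dst) && (_src->rows == 1 || _src->cols == 1) && (_dst->rows == 1 || _dst->cols == 1) && _src->cols + _src->rows - 1 == _dst->rows + _dst->cols - 1 && (CV_MAT_TYPE(_src->type) == CV_32FC2 || CV_MAT_TYPE(_src->type) == CV_64FC2) && (CV_MAT_TYPE(_dst->type) == CV_32FC2 || CV_MAT_TYPE(_dst->type) == CV_64FC2) in function 'cvUndistortPointsInternal'
```

```bash
sed -i 's/(g<60)/(g<85)/' m2.py; python3 m2.py | tail -n +6; python3 -c "
import numpy as np;s=np.load('top0.npz');print(s['pixels'][207:218,428:456].mean(2).astype(int))"
```

```text
slot ((524.46240234375, -173.91014099121094), (10.624739646911621, 57.499656677246094), 11.124311447143555)
0.02 ((503.7541809082031, -157.32737731933594), (111.57057189941406, 231.09011840820312), 10.526230812072754)
0.038 ((566.2819213867188, -145.40562438964844), (18.17441749572754, 228.97727966308594), 10.505289077758789)
web top ((504.9168701171875, 279.3775939941406), (50.15214157104492, 12.195755004882812), 71.32488250732422)
fence line [ 1.0869925e-01 -9.9407470e-01  5.9365002e+02 -1.6370346e+02]
scene web 111 [0.51204486 0.28209788 0.05205248] ((509.7980041503906, 279.218017578125), (52.578338623046875, 13.648272514343262), 73.73104095458984)
scene fix 1879 ((516.5626831054688, -155.12127685546875), (134.08460998535156, 234.63731384277344), 10.424521446228027) (array([100, 394, 889,  73,  65,  57, 123, 178]), array([0.01300025, 0.01661979, 0.02023933, 0.02385887, 0.02747842,
       0.03109796, 0.0347175 , 0.03833704, 0.04195659]))
scene plate 1066 ((477.9345703125, 273.7529296875), (146.8343505859375, 155.5929412841797), 88.30842590332031) 0.010889491770995852
[[160 159 160 
[... 573 characters left out ...]
160 160 133 130 127  79  76  76  71  74  72  77 145 246 254 244  89  70
   69  69  68  68  68  69 117 153 151 152]
 [160 160  88  74  74  75  74  72  72  72  73  75 125 234 251 230  89  69
   70  70  69  65  85 113 138 152 151 152]
 [159 159  88  74  72  74  73  73  73  72  73  71  81 153 205 156  99 112
  125 124 123 122 130 147 153 152 151 152]
 [161 161 131  80  73  74  74  73  75  76  98 113 125 129 140 138 140 149
  156 154 153 153 154 153 154 152 152 151]
 [162 159 160  82  71  77 127 126 126 129 140 149 155 156 155 156 154 154
  155 155 153 154 154 153 153 152 151 153]
 [161 161 160 129 127 129 158 159 159 158 159 157 157 160 157 155 154 154
  155 156 153 154 153 152 153 152 153 151]]
```

```bash
python3 -m inch '[[[-2,-0.5,0,0.1],[-6,-1.5,1,0.27],[-10,-2.5,2,0.45],[-14.5,-3.6,3,0.63],[-19,-4.8,4.5,0.81],[-23.5,-5.9,6,0.99],[-28,-7,7,1.17],[-31.5,-8,8,1.33],[-34,-8.6,8,1.44],[-34.7,-8.76,8,1.475],[-34.7,-8.76,8,1.475],[-34.7,-8.76,8,1.475]]]' 5 40
```

```text
t: 1.6
position: [0.5049, 0.2806, 0.1514]
orientation: [[0.318, 0.948, -0.001], [0.948, -0.318, 0.0], [0.0, -0.001, -1.0]]
wrist_force: [0.0, 0.5, -0.2]
grip_width: 0.0503
finger_force: 0.0
```

Run:
```python
from h import *
st=r.get_state(); p=st['position'];R=st['orientation']
print(p,np.degrees(np.arctan2(R[1,1],R[0,1])),st['q'])
print('to web cm',R.T@(np.array([.5058,.2796,.0235])-p)*100)
```

```text
[0.50490381 0.28061399 0.1513618 ] -18.543124246352594 [1.79936768e+01 2.12831476e+01 9.05215687e+01 2.06369861e-02
 6.82193610e+01 3.65291399e+01]
to web cm [-0.06787187  0.12407598 12.78611399]
```

```bash
python3 -m inch '[[[-0.07,0.12,2,0],[-0.07,0.12,5,0],[-0.07,0.12,8,0],[-0.07,0.12,10.5,0],[-0.07,0.12,12,0],[-0.07,0.12,12.6,0],[-0.07,0.12,12.8,0],[-0.07,0.12,12.8,0]]]' && python3 -m inch '[[[0,0,0,0],[0,0,0,0],[0,0,0,0],[0,0,0,0],[0,0,0,0],[0,0,0,0]]]' 0 50
```

```text
t: 2.6
position: [0.5073, 0.279, 0.024]
orientation: [[0.32, 0.947, 0.001], [0.947, -0.32, 0.0], [0.001, 0.001, -1.0]]
wrist_force: [1.0, 0.5, 0.6]
grip_width: 0.0498
finger_force: 0.0
t: 3.35
position: [0.5074, 0.2789, 0.0239]
orientation: [[0.32, 0.947, 0.001], [0.947, -0.32, 0.0], [0.001, 0.001, -1.0]]
wrist_force: [1.1, -0.2, 6.2]
grip_width: 0.0111
finger_force: 50.1
```

```bash
python3 -m inch '[[[0,0,-0.3,0],[0,0,-1.5,0],[0,0,-4,0],[0,0,-7,0],[0,0,-10,0],[0,0,-11.5,0],[0,0,-12,0],[0,0,-12,0],[0,0,-12,0]]]' && python3 -m inch '[[[-1,0.3,0,-0.02],[-4,1.3,0,-0.06],[-8,2.7,0,-0.12],[-12.5,4.3,0,-0.19],[-17,5.8,0,-0.26],[-21.5,7.3,0,-0.32],[-26,8.9,0,-0.38],[-30.5,10.5,0,-0.44],[-34,11.7,0,-0.48],[-36.5,12.5,0,-0.505],[-37.4,12.85,0,-0.51],[-37.4,12.85,0,-0.51]]]' && python3 -m inch '[[[0,0,0,0],[0,0,0,0],[0,0,0,0]]]'
python3 - <<'E'
from h import *
s=snapshot('top'); save(cv2.resize(s['pixels'][170:270,360:500],None,fx=5,fy=5),'held'); np.savez('top1.npz',**{k:np.array(v) for k,v in s.items()})
s=snapshot('scene'); save(cv2.resize(s['pixels'][60:220,180:380],None,fx=4,fy=3.5),'held_s'); np.savez('scene1.npz',**{k:np.array(v) for k,v in s.items()})
E
```

```text
t: 4.47
position: [0.506, 0.2785, 0.142]
orientation: [[0.32, 0.947, -0.002], [0.947, -0.32, -0.001], [-0.001, -0.002, -1.0]]
wrist_force: [-0.1, 0.1, -1.9]
grip_width: 0.011
finger_force: 49.2
t: 5.98
position: [0.5084, -0.1169, 0.143]
orientation: [[-0.182, 0.983, -0.001], [0.983, 0.182, 0.001], [0.001, -0.0, -1.0]]
wrist_force: [-0.7, 0.4, -2.2]
grip_width: 0.0111
finger_force: 49.2
t: 6.35
position: [0.5088, -0.1159, 0.1434]
orientation: [[-0.184, 0.983, 0.0], [0.983, 0.184, 0.0], [0.0, 0.0, -1.0]]
wrist_force: [-0.5, -0.7, -0.7]
grip_width: 0.011
finger_force: 49.2
```

View pics/held.png

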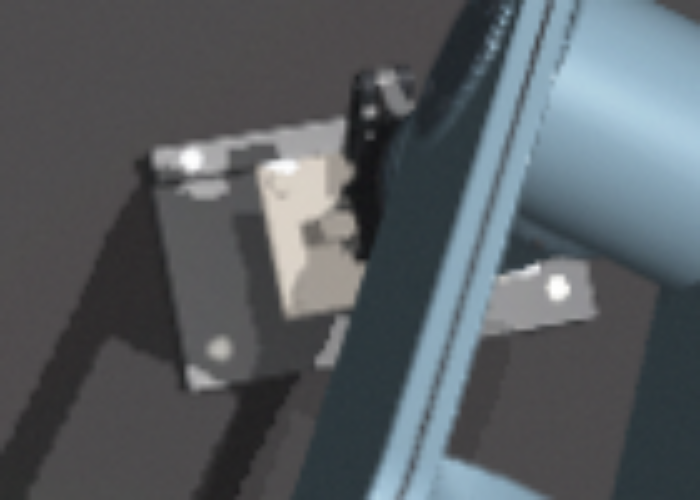

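View pics/held_s.png

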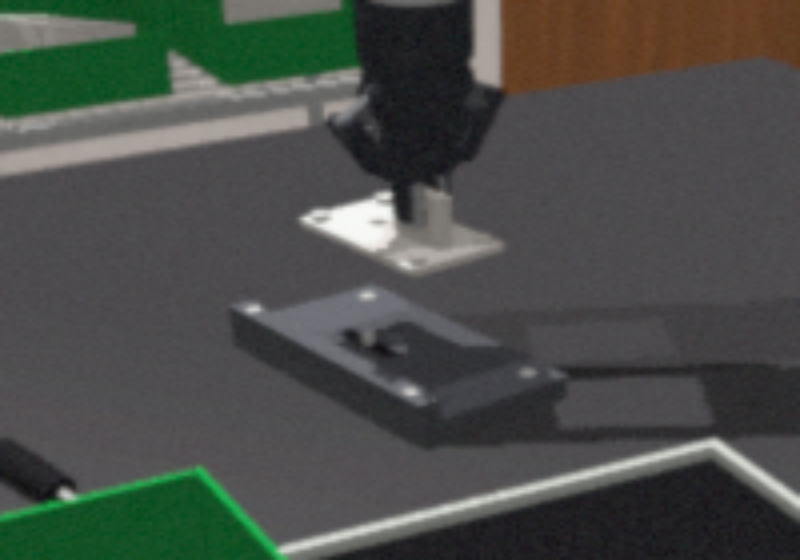

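The held views show the bracket level in the gripper over the fixture, with its hole at scene crop (380,221) and the pin visible in the slot near (368,335). Next I measure the hole, plate edges and pin in this same scene view.

```bash
cat > m3.py <<'E'
from h import *
s=dict(np.load('scene1.npz')); g=s['pixels'].mean(2); W=cloud(s); st=r.get_state(); zt=st['position'][2]-.0199+.006
a=np.radians(10.5); ux=np.array([np.sin(a),-np.cos(a)]); uy=np.array([np.cos(a),np.sin(a)])
pm=(g>110)&(abs(W[...,2]-zt)<.012)&(abs(W[...,0]-.51)<.12)&(abs(W[...,1]+.15)<.12)
print('plate z',np.median(W[...,2][pm]),zt,pm.sum())
pm=cv2.morphologyEx(pm.astype(np.uint8),cv2.MORPH_CLOSE,np.ones((3,3)))
c=max(cv2.findContours(pm,0,2)[0],key=cv2.contourArea); P=(ray(s,c.reshape(-1,2),zt)[:,:2]*1000).astype(np.float32)
print(cv2.minAreaRect(P), 'min/max ux',(P@ux).min(),(P@ux).max(),'uy',(P@uy).min(),(P@uy).max())
print(g[118:129,266:284].astype(int)); print(g[148:163,262:286].astype(int))
E
python3 m3.py
```

```text
plate z 0.1307349848079693 0.12945957026970975 517
((514.7705078125, -142.85409545898438), (86.04936981201172, 144.93577575683594), 10.333165168762207) min/max ux 161.85910620005876 306.67450829987837 uy 436.89281131769536 523.3192328808427
[[151 174 200 224 240 243 244 240 221 202 183 167 101  40  30  30  44  74]
 [237 241 244 245 246 247 246 246 244 243 241 223 131  44  28  30  43  72]
 [246 246 246 247 247 247 247 247 247 246 246 231 140  53  32  36  44  73]
 [247 247 247 247 247 246 245 244 242 243 244 233 166  67  33  33  45  73]
 [247 247 247 247 247 245 237 225 218 219 233 231 178  86  38  36  42  70]
 [247 246 246 247 247 241 214 180 163 167 194 214 177 115  79  61  61  74]
 [246 247 247 246 247 246 239 223 211 213 224 220 180 123 105  96  92  94]
 [246 247 247 247 247 247 246 244 243 239 230 224 199 136 114 110 107 100]
 [246 246 246 247 246 246 246 247 246 242 231 229 212 153 119 116 113 111]
 [237 243 246 246 246 247 246 246 245 241 230 226 206 150 128 122 116 116]
 [187 221 238 243 246 246 245 245 241 232 226 206 158 139 136 135 129 120]]
[[114 115 117 112 113 115 115 115
[... 782 characters left out ...]
98  97  87  57  30  30  40  77 109 106  89  56  52  52  62  62  63
   61  51  53  53  52  56]
 [109 101  94  81  59  45  38  39  70  97 101  79  45  48  54  54  57  62
   60  48  52  49  51  50]
 [112 104  87  66  59  50  50  37  55  78  80  49  27  33  42  55  69  71
   73  72  53  53  50  55]
 [114 115 112  95  80  62  53  48  53  48  42  28  15  15  29  56  84  94
   95  84  58  52  53  49]
 [110 116 113 109 100  86  73  54  58  50  47  34  31  20  17  36  52  79
   85  80  55  54  55  54]
 [109 113 115 111 112 112  96  83  67  59  56  50  42  33  30  31  34  46
   51  60  53  53  53  53]
 [ 99 110 113 114 117 116 114 106  94  82  68  59  53  45  49  43  50  51
   49  55  51  52  52  53]]
```

```bash
cat >> m3.py <<'E'
h=ray(s,[[274.3,123.1]],zt)[0]; p=ray(s,[[271.4,153.3]],.029)[0]; tcp=st['position'][:2]
print('hole',h,'pin scene',p,'d fixture x,y mm',(p-h)[:2]@ux*1e3,(p-h)[:2]@uy*1e3)
ht=tcp+.05*ux; p0=np.array([.5252,-.1749]); print('nominal hole',ht,'to top-view pin',(p0-ht)@ux*1e3,(p0-ht)@uy*1e3)
E
python3 m3.py|tail -2
```

```text
hole [ 0.51804372 -0.16721476  0.12945957] pin scene [ 0.522005   -0.18858657  0.029     ] d fixture x,y mm 21.735822278977967 0.0002481653196759703
nominal hole [ 0.51788884 -0.16537542] to top-view pin 10.697439927952649 5.453013053329981
```

Run:
```python
from h import *
s=dict(np.load('scene0.npz')); T=np.linalg.inv(s['T'])
def proj(P):
    c=(T@np.append(P,1))[:3]; return cv2.projectPoints(np.array([[c[0],-c[1],-c[2]]]),np.zeros(3),np.zeros(3),s['mtx'],s['D'])[0].ravel()
a=np.radians(10.5); ux=np.array([np.sin(a),-np.cos(a),0]); uy=np.array([np.cos(a),np.sin(a),0])
p=np.array([.5252,-.1749,.02])
img=cv2.resize(s['pixels'][135:190,230:330],None,fx=8,fy=8,interpolation=cv2.INTER_CUBIC); img=np.clip(img*1.6,0,255).astype(np.uint8)
for P,c in((p,(255,0,0)),(p+[0,0,.009],(255,255,0)),(p-.022*ux,(0,255,0)),(p+.022*ux,(0,255,0)),(p-.02*ux-.0082*uy+.115*ux-.065*uy,(0,0,255)),(p-.02*ux-.0082*uy-.115*ux-.065*uy,(0,0,255)),(p-.02*ux-.0082*uy-.115*ux+.065*uy+[0,0,.018],(0,0,255)),(p-.02*ux-.0082*uy+.115*ux+.065*uy+[0,0,.018],(0,0,255))):
    uv=proj(P); print(uv); x,y=((uv-[230,135]+.5)*8).astype(int); cv2.circle(img,(x,y),3,c,1)
save(img,'scfix')
```

```text
[272.59565539 158.15764684]
[272.44886916 155.35545472]
[277.14513065 160.78887714]
[268.14321617 155.58279614]
[273.58757089 140.89239963]
[322.43305404 167.09756134]
[285.24496856 175.9934483 ]
[237.51654414 147.233616  ]
```

View pics/scfix.png

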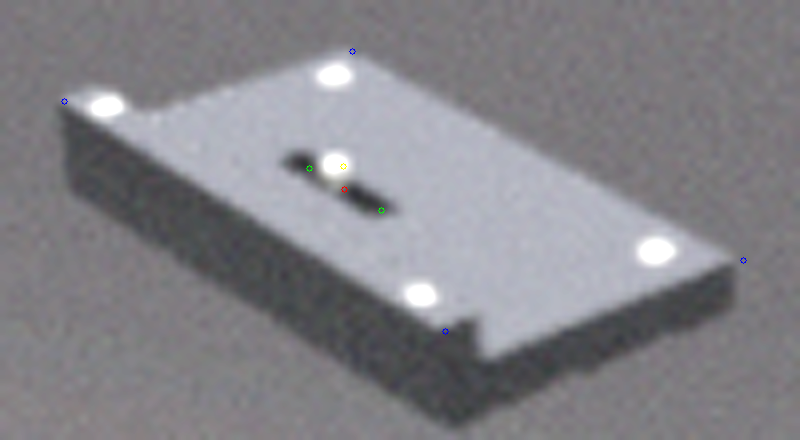

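```bash
python3 -m inch '[[[0,0,1,0],[0,0,3,0],[0,0,5,0],[0,0,7,0],[0,0,8.2,0],[0,0,8.8,0],[0,0,9,0],[0,0,9,0],[0,0,9,0],[0,0,9,0]]]'; python3 -m inch '[[[0,0,0.05,0],[0,0,0.1,0],[0,0,0.15,0],[0,0,0.15,0],[0,0,0.15,0]]]'
```

```text
t: 7.7
position: [0.509, -0.1168, 0.0537]
orientation: [[-0.183, 0.983, 0.001], [0.983, 0.183, -0.0], [-0.001, 0.001, -1.0]]
wrist_force: [0.4, 0.2, -2.2]
grip_width: 0.0113
finger_force: 49.2
t: 8.32
position: [0.5088, -0.1167, 0.0518]
orientation: [[-0.183, 0.983, 0.0], [0.983, 0.183, 0.0], [0.0, 0.0, -1.0]]
wrist_force: [0.1, 0.4, -1.6]
grip_width: 0.0112
finger_force: 49.2
```

```bash
python3 -m inch '[[[0,0.1,0,0],[0,0.2,0,0],[0,0.3,0,0],[0,0.3,0,0],[0,0.3,0,0]]]'; python3 -m inch '[[[0,0.05,0,0],[0,0.1,0,0],[0,0.1,0,0],[0,0.1,0,0]]]';  python3 -m inch '[[[0,0.05,0,0],[0,0.05,0,0],[0,0.05,0,0]]]'
```

```text
t: 8.95
position: [0.5117, -0.1161, 0.0518]
orientation: [[-0.183, 0.983, -0.0], [0.983, 0.183, 0.0], [0.0, -0.0, -1.0]]
wrist_force: [-0.2, -0.4, -1.4]
grip_width: 0.0111
finger_force: 49.2
t: 9.45
position: [0.5126, -0.1159, 0.0518]
orientation: [[-0.183, 0.983, -0.0], [0.983, 0.183, 0.0], [0.0, -0.0, -1.0]]
wrist_force: [0.9, -1.0, -1.8]
grip_width: 0.0113
finger_force: 49.2
t: 9.82
position: [0.5132, -0.1158, 0.0518]
orientation: [[-0.183, 0.983, -0.0], [0.983, 0.183, -0.0], [-0.0, -0.0, -1.0]]
wrist_force: [0.1, 1.3, -1.9]
grip_width: 0.011
finger_force: 49.2
```

Still free (about 4.5 mm moved); half-millimetre steps from here.

```bash
for i in 1; do python3 -m inch '[[[0,0.05,0,0],[0,0.05,0,0],[0,0.05,0,0]]]'|grep -E 'pos|wrist'; python3 -m inch '[[[0,0.05,0,0],[0,0.05,0,0],[0,0.05,0,0]]]'|grep -E 'pos|wrist'; done
```

```text
position: [0.5136, -0.1158, 0.0518]
wrist_force: [0.1, -0.1, -1.5]
position: [0.5142, -0.1157, 0.0518]
wrist_force: [0.5, 0.0, -1.4]
```

```bash
python3 -m inch '[[[0,0.05,0,0],[0,0.05,0,0],[0,0.05,0,0]]]'|grep -E 'pos|wrist'; python3 -m inch '[[[0,0.05,0,0],[0,0.05,0,0],[0,0.05,0,0]]]'|grep -E 'pos|wrist'
```

```text
position: [0.5146, -0.1156, 0.0518]
wrist_force: [-0.6, 0.6, -2.2]
position: [0.5151, -0.1155, 0.0518]
wrist_force: [-1.3, 0.7, -1.9]
```

```bash
python3 -m inch '[[[0,0.05,0,0],[0,0.05,0,0],[0,0.05,0,0],[0,0.05,0,0]]]'|grep -E 'pos|wrist'
```

```text
position: [0.5156, -0.1154, 0.0518]
wrist_force: [-0.7, -0.7, -1.1]
```

```bash
python3 -m inch '[[[0,0.05,0,0],[0,0.05,0,0],[0,0.05,0,0],[0,0.05,0,0]]]'|grep -E 'pos|wrist'
```

```text
position: [0.5158, -0.1152, 0.0517]
wrist_force: [-2.7, -0.6, 0.1]
```

Fence contact felt at about 2.7 N. I ease off 0.2 mm and lower until the bracket meets the pin.

```bash
python3 -m inch '[[[0,-0.02,0.05,0],[0,-0.02,0.1,0],[0,-0.02,0.15,0],[0,-0.02,0.2,0],[0,-0.02,0.2,0],[0,-0.02,0.2,0]]]'|grep -E 'pos|wrist';python3 -m inch '[[[0,0,0.05,0],[0,0,0.05,0],[0,0,0.05,0],[0,0,0.05,0]]]'
```

```text
position: [0.5159, -0.1154, 0.0498]
wrist_force: [-2.0, -0.7, -1.3]
t: 13.58
position: [0.5159, -0.1154, 0.0493]
orientation: [[-0.183, 0.983, -0.0], [0.983, 0.183, 0.0], [0.0, -0.0, -1.0]]
wrist_force: [-1.7, -0.9, -1.9]
grip_width: 0.0107
finger_force: 49.3
```

```bash
python3 -m inch '[[[0,0,0.05,0],[0,0,0.05,0],[0,0,0.05,0],[0,0,0.05,0]]]'|grep -E 'pos|wrist'
```

```text
position: [0.5159, -0.1153, 0.0488]
wrist_force: [-2.6, 0.1, 0.6]
```

```bash
python3 -m inch '[[[0,0,0.05,0],[0,0,0.05,0],[0,0,0.05,0],[0,0,0.05,0]]]'|grep -E 'pos|wrist'
```

```text
position: [0.5159, -0.1152, 0.0485]
wrist_force: [-4.5, 1.2, 4.8]
```

Pin contact felt (about 6 N at TCP z 48.5 mm). I ease up 0.3 mm and slide along the fence towards the pin (tool -x).

```bash
python3 -m inch '[[[0,-0.02,-0.03,0],[0,-0.02,-0.03,0],[-0.1,-0.02,-0.03,0],[-0.2,-0.02,-0.03,0],[-0.3,-0.02,-0.03,0],[-0.4,-0.02,-0.03,0],[-0.5,-0.02,-0.03,0],[-0.5,-0.02,-0.03,0]]]'|grep -E 't:|pos|wrist'
```

```text
t: 15.58
position: [0.5167, -0.1206, 0.0486]
wrist_force: [-1.7, 2.1, 2.3]
```

```bash
python3 -m inch '[[[-0.05,0,0,0],[-0.1,0,0,0],[-0.15,0,0,0],[-0.2,0,0,0],[-0.2,0,0,0]]]'|grep -E 't:|pos|wrist'
```

```text
t: 16.2
position: [0.5171, -0.1225, 0.0485]
wrist_force: [-1.1, 1.0, 0.7]
```

```bash
python3 -m inch '[[[-0.05,0,0.01,0],[-0.1,0,0.02,0],[-0.1,0,0.02,0],[-0.1,0,0.02,0]]]'|grep -E 't:|pos|wrist'
```

```text
t: 16.7
position: [0.5172, -0.1236, 0.0483]
wrist_force: [-0.9, -1.2, -1.1]
```

```bash
python3 -m inch '[[[-0.05,0,0,0],[-0.1,0,0,0],[-0.1,0,0,0],[-0.1,0,0,0]]]'|grep -E 't:|pos|wrist'
```

```text
t: 17.2
position: [0.5173, -0.1242, 0.0483]
wrist_force: [-0.4, -0.4, -1.3]
```

```bash
python3 -m inch '[[[-0.05,0,0,0],[-0.1,0,0,0],[-0.1,0,0,0],[-0.1,0,0,0]]]'|grep -E 't:|pos|wrist'
```

```text
t: 17.7
position: [0.5175, -0.1252, 0.0484]
wrist_force: [-0.9, 0.8, -1.6]
```

```bash
python3 -m inch '[[[0,0,0.03,0],[0,0,0.05,0],[0,0,0.05,0],[0,0,0.05,0]]]'|grep -E 't:|pos|wrist'
```

```text
t: 18.2
position: [0.5176, -0.1253, 0.0479]
wrist_force: [-1.8, 0.2, -1.3]
```

```bash
python3 -m inch '[[[0,0,0.03,0],[0,0,0.05,0],[0,0,0.05,0],[0,0,0.05,0]]]'|grep -E 't:|pos|wrist'
```

```text
t: 18.7
position: [0.5176, -0.1253, 0.0474]
wrist_force: [-1.4, -0.5, -1.0]
```

```bash
python3 -m inch '[[[0,0,0.03,0],[0,0,0.06,0],[0,0,0.1,0],[0,0,0.1,0],[0,0,0.1,0]]]'|grep -E 't:|pos|wrist'
```

```text
t: 19.32
position: [0.5176, -0.1252, 0.0464]
wrist_force: [-0.7, 0.0, -1.3]
```

```bash
python3 -m inch '[[[0,0,0.03,0],[0,0,0.06,0],[0,0,0.1,0],[0,0,0.1,0],[0,0,0.1,0]]]'|grep -E 't:|pos|wrist'
```

```text
t: 19.95
position: [0.5176, -0.1252, 0.0454]
wrist_force: [-2.0, -0.3, -1.0]
```

```bash
python3 -m inch '[[[0,0,0.05,0],[0,0,0.1,0],[0,0,0.15,0],[0,0,0.2,0],[0,0,0.2,0],[0,0,0.2,0]]]'|grep -E 't:|pos|wrist'
```

```text
t: 20.7
position: [0.5176, -0.1252, 0.0434]
wrist_force: [-0.1, -0.6, -2.4]
```

```bash
python3 -m inch '[[[0,0,0.05,0],[0,0,0.1,0],[0,0,0.15,0],[0,0,0.18,0],[0,0,0.18,0],[0,0,0.18,0]]]'|grep -E 't:|pos|wrist'
```

```text
t: 21.45
position: [0.5175, -0.1252, 0.0416]
wrist_force: [-0.6, -0.4, -1.7]
```

```bash
python3 -m inch '[[[0,0,0.05,0],[0,0,0.05,0],[0,0,0.05,0],[0,0,0.05,0]]]'|grep -E 't:|pos|wrist'
```

```text
t: 21.95
position: [0.5175, -0.1252, 0.0411]
wrist_force: [-0.0, -0.8, -1.2]
```

```bash
python3 -m inch '[[[0,0,0.05,0],[0,0,0.05,0],[0,0,0.05,0],[0,0,0.05,0]]]'|grep -E 't:|pos|wrist'
```

```text
t: 22.45
position: [0.5175, -0.1252, 0.0406]
wrist_force: [-1.4, 0.4, -1.5]
```

```bash
python3 -m inch '[[[0,0,0.04,0],[0,0,0.04,0],[0,0,0.04,0],[0,0,0.04,0]]]'|grep -E 't:|pos|wrist'
```

```text
t: 22.95
position: [0.5175, -0.1252, 0.0402]
wrist_force: [-1.2, -0.6, -1.6]
```

```bash
python3 -m inch '[[[0,0,0.03,0],[0,0,0.03,0],[0,0,0.03,0],[0,0,0.03,0]]]'|grep -E 't:|pos|wrist'
```

```text
t: 23.45
position: [0.5176, -0.1253, 0.04]
wrist_force: [-2.9, -0.3, 0.4]
```

Contact with the base at the expected height (8.6 mm below the pin-top contact). I release with a partial opening and lift away.

```bash
python3 -m inch '[[[0,0,0,0],[0,0,0,0],[0,0,0,0],[0,0,0,0],[0,0,0,0],[0,0,0,0]]]' 2.8 20; python3 -m inch '[[[0,0,-0.5,0],[0,0,-1.5,0],[0,0,-3,0],[0,0,-5,0],[0,0,-8,0],[0,0,-11,0],[0,0,-14,0],[0,0,-16,0],[0,0,-17,0],[0,0,-17,0]]]'
```

```text
t: 24.2
position: [0.5176, -0.1252, 0.0399]
orientation: [[-0.183, 0.983, 0.0], [0.983, 0.183, 0.0], [0.0, 0.0, -1.0]]
wrist_force: [-0.5, 0.9, 0.9]
grip_width: 0.0281
finger_force: 0.0
t: 25.45
position: [0.5179, -0.1253, 0.2109]
orientation: [[-0.183, 0.983, 0.002], [0.983, 0.183, -0.001], [-0.001, 0.002, -1.0]]
wrist_force: [0.4, 0.2, 0.0]
grip_width: 0.0279
finger_force: 0.0
```

```bash
python3 -m inch '[[[1,-0.5,0,0],[4,-1,0,0],[8,-2,0,0],[12,-2,0,0],[16,-3,0,0],[20,-3,0,0],[24,-3,0,0],[26,-3,0,0],[26,-3,0,0]]]'
python3 - <<'E'
from h import *
s=snapshot('top'); a=cv2.resize(s['pixels'][175:260,375:495],None,fx=4,fy=4)
t=snapshot('scene'); b=cv2.resize(t['pixels'][125:195,225:330],None,fx=4,fy=4)
o=np.zeros((640,480,3),np.uint8); o[:340,:480]=a;o[340:620,:420]=b; save(o[:600],'done')
W=cloud(s);px=s['pixels'].astype(int)
m=np.zeros(px.shape[:2],bool); m[180:255,380:490]=1
w=m&(px.min(2)>170); w=cv2.morphologyEx(w.astype(np.uint8),cv2.MORPH_OPEN,np.ones((3,3))); c=max(cv2.findContours(w,0,2)[0],key=cv2.contourArea)
print(cv2.minAreaRect((ray(s,c.reshape(-1,2),.026)[:,:2]*1000).astype(np.float32)))
k=np.zeros_like(w); cv2.drawContours(k,[c],-1,1,-1); k=cv2.erode(k,np.ones((5,5)))>0; P=W[k&(W[...,2]<.04)]
A=np.c_[P[:,:2]-P[:,:2].mean(0),np.ones(len(P))]; print('plane slope, z',np.linalg.lstsq(A,P[:,2],rcond=None)[0])
E
```

```text
t: 26.58
position: [0.4389, 0.1262, 0.209]
orientation: [[-0.186, 0.983, -0.002], [0.983, 0.186, 0.0], [0.001, -0.002, -1.0]]
wrist_force: [0.5, -0.2, 0.3]
grip_width: 0.0278
finger_force: 0.0
((519.727294921875, -148.89712524414062), (79.33602905273438, 134.32235717773438), 10.490314483642578)
plane slope, z [-0.01112481  0.00417483  0.02636806]
```

View pics/done.png

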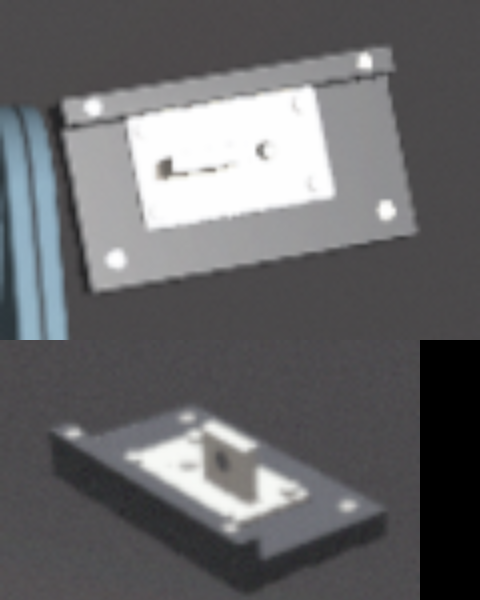

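The bracket lies flat along the fence. In the top crop its hole at (265,150) shows the bright pin inside. The plate top measures 26 mm above the table, its tilt is about 0.01 rad, and it is parallel to the fence at 10.5°. The gripper is clear.

```bash
python3 -c "
from station import ticket; print(ticket.sign_off())"
```

```text
the job is handed in; nothing more can be done
None
```

The bracket is in the fixture, flush along the fence with its hole over the pin and released; the job was handed in at about 27 s of the 51 s limit, but sign-off returned no verdict.

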